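# Prise open the case and hold the frame corner square

## Robot

A 6-joint arm with a two-finger parallel gripper is mounted at the origin on the work surface. World frame = base frame: x ahead of the robot, y to its left, z up, the work surface at z = 0. Lengths are in m, angles in rad, forces in N, time in s.
With the tool pointing down it reaches from about 0.375 to 0.975 m from the base axis. Payload 3.8 kg.
Tool frame: the origin (TCP) lies midway between the tips of the shut fingers; the grasp point (between the pads) lies 19 mm behind it (hold_point_z is the distance from the TCP to the grasp point, in m); z points along the fingers, y is the line along which they close (so a half turn about z gives the same grasp; the last joint's range is limited). The gripper opens to 88 mm and grips with 3 to 60 N. Pads are 18 mm wide; open, the fingers measure 123 mm over their backs; the gripper's body (75 mm by 187 mm) begins 45 mm behind the grasp point.
Start: joints at [-1.277, 0.264, 1.604, -0, 1.274, -0.037], TCP at [0.219, -0.638, 0.239] pointing down, gripper open.
Joint ranges: [-2.63, 2.63], [-0.94, 2.18], [0.31, 2.57], [-1.31, 4.45], [0, 2.66], [-2.55, 2.55]. Speed limits (rad/s): [2.57, 2.57, 3.14, 3.14, 3.14, 3.14].

## Interface

Orientations are given as a unit quaternion [x, y, z, w].
In Python, from cell import * gives the robot as it stands.
- The arm moves only by the tool arm_command, never from a script. Its argument "rows" is one flat list of numbers, 7 for each row, row after row: the opening, from -1 (shut) to 1 (fully open), then the shift along the world's x, y, z in mm, then the turn, a rotation vector about the world's x, y, z in rad. A call has 1 to 5 rows; each row shifts and turns the commanded pose from where the row before left it; what a row does not reach is not made up. A row lasts 1/10 s, in which the tool goes at most 50 mm and 8.59 degrees, less where a joint would pass 70% of its speed; a pose out of reach is approached as far as the arm can. A call is refused whole if a number of a shift passes 50 or a number of a turn 0.15, either way. A call with a gripper value outside its range is refused whole. The fingers move at their own pace and stop on an object; the grip force is fixed at half the most. Time passes only in rows, so rows that do not move let the fingers close. It gives the time, the measured TCP pose, the force, the opening and the grip force at its end, in the units of the state.
- state(): the state, without advancing time (a new reading comes with each control period).
- capture(name): name is "side" or "top"; returns a dict with "color" (480x640x3 uint8, red, green, blue), "depth" (480x640 float32, m along the optical axis (not along the pixel's ray), 0 where there is no reading), "fx", "fy", "cx", "cy" (pixels), "R" (3x3) and "t" (3): a world point X has camera coordinates R X + t. Camera axes: x right, y down, z forward; pixel columns grow to the right and rows downward; lengths in m; the calibration is good to about 2 mm. A picture is of the moment at which its call begins.
- close_job(): hands the job in; it is judged then, once.
Trained networks look in a picture, given as the dict that the camera call returned (one of the last four; its "shot" number tells which), for a name from the list of things; names that differ only in an ending like _2 or _b are one class to them, and where a whole thing is asked for, a point or a joint stands for the part that bears it (a point fixed in the world has none). Each returns a list of dicts, best first, with "p" (0 to 1); they miss things now and then, are a little off and sometimes report something else, mostly with a low value. They report only what shows in the picture. A call takes as long as a camera call. They do not tell look-alikes from the thing itself.
- spot_in(picture, thing): "xy" ([column, row] in pixels, amid what is visible of it).
- cut_out(picture, thing): "mask" (480x640 bool, what is visible of it) and "xy" ([column, row] in pixels, amid what is visible of it).
The state is a dict: "t": time; "joint_positions": joint angles; "joint_velocities": joint speeds; "joint_efforts": joint torques, N m; "eef_pos": TCP position; "eef_rot": TCP orientation; "wrist_force": force on the tool from outside, world axes, zero at the start; "moment": the same for the moment, N m; "opening": finger opening in m; "gripper_force": force on a finger pad.
Only numpy, scipy, OpenCV 4.12 (cv2) and the standard library are available. Lean on these libraries where they do the work, as an engineer would, in place of code of your own. Each camera call takes 0.05 s, during which the arm holds its last target. There are 200 camera calls.

## Task

On the watchmaker's bench, prise the clear lid up by its orange lip with the blade of the yellow case knife, swing it right back so that it stays open, and lay the knife down on the bench; keep the gripper itself off the lid. Then take the steel square out of the case by its red grip, lay it flat on the aluminium jig plate and press it into the corner of the two wooden rails until one outer face lies flush against the fixed rail and the other has pushed the sprung rail out fully square. Finish while still gripping the square and pressing it into the corner, and leave the watch holder, the dome and the white pot where they are.

Things in the scene. Friction and masses are not known exactly. Their poses are not given: they have to be found in the camera images.
- knife: Case knife lying on the bench, 165 mm long. Origin on its underside below the handle; +x runs to the blade tip, z up. Yellow handle 16 wide and 14 high from x = -50 to +45; steel blade 14 wide, 3 thick, from x = 45 to 115, at mid-height (centre 7 above the underside). 60 g, balance point near x = 20. Loose.
- case: Fixed blue open-topped storage case, outer 150 x 150 x 46 high, walls and floor 5 thick; the square lies flat inside. Origin at the centre of its underside, z up. Its -x side is the front with the lid's lip; the lid's hinge runs along y on the top of the +x wall.
- case_hinge (a point): Point on the lid's hinge line, middle of the top edge of the +x wall of the case (x = 75, z = 46 from the case origin); does not move with the lid.
- lid (a joint): Lid angle in rad: 0 shut, grows as the lip rises and swings over to +x, stop at 1.9. The clear lid is 150 x 150 x 5, its underside level with the case's top when shut. 80 g, slight hinge friction, no latch; it falls shut if let go below about 1.0 and stays put past 1.5.
- lid_lip (a point): Middle of the lower front edge of the lid's orange lip, 169 from the hinge line when measured along the lid; moves with the lid. The lip is 60 wide along y, 5 thick, and juts 19 in front of the case's front wall, 46 above the bench when shut, free underneath.
- square: Loose flat steel square, 10 thick, about 220 g. Origin on the underside below the centre of its red upright grip; z up. Outer faces: planes x = 26 and y = 26; two arms 22 wide and 90 long run from that corner to y = -64 and x = -64. Grip 40 long along x, 12 wide along y, 10 to 36 above the underside. Starts about a quarter turn (counter-clockwise from above) from the case.
- jig: Fixed aluminium jig plate 160 x 160 x 8 with two wooden rails 16 wide that stand 12 above the plate (top 20 above the bench). Origin at the centre of the underside, z up. The plate is level, its top 8 above the bench.
- jig_corner (a point): Corner, on the plate's top (x = 50, y = 50, z = 8 from the jig origin), where the inner faces of the two rails meet when the sprung rail is square. Home for the square: its axes parallel to those of the jig, its outer corner here.
- fixed_rail: Fixed darker rail along y; its inner face (toward -x) is the jig plane x = 50, from y = -75 to y = 48. Origin on its underside, in the middle of its length and width, 8 above the bench. Rails and plate are waxed: the square slides on them with friction of about 0.2.
- sprung_rail (a joint): Angle of the lighter rail in rad: 0 square (a stop), grows as its free end swings in toward -y to a stop at 0.11, where a spring holds it; 0.2 N m (3 N at mid-length) holds it at 0. At 0 its inner face is the jig plane y = 50, from x = -75 to 58. Pivot pin at jig x = 58, y = 58.
- rail_mid (a point): Middle of the top inner edge of the sprung rail, 67 from its pivot; moves with the rail.
- holder: Bystander: white round movement holder, 54 across, 26 high, with a brass movement on top. Origin at the centre of its underside.
- dome: Bystander: blue base with a clear dust dome, 110 across, 113 high. Origin at the centre of its underside.
- pot: Bystander: white pot with a lid, 60 across, 50 high. Origin at the centre of its underside.
- square_corner (a point): The square's outer corner, on its underside, x = 26, y = 26 from its origin. The inner corner between the arms is filled in solid out to x = y = -22.
There are look-alikes about, which are no part of the job. There is more than one size of the jig; the job needs the larger. Of the things that look like the knife, take the one that is farthest to the robot's left at the start.

How it is judged:
On the way, in this order (a step that is already met when the one before it is completed fails the run):
1. the lid is being prised up by the knife in the gripper (value of joint lid between 0.3 and 1.5 rad and contact force between knife and lid above 0.05 N and contact force between the fingers and knife above 1 N), for 0.1 s.
2. the lid stays open and the knife lies on the bench, let go (value of joint lid above 1.5 rad and height (world z) of knife below 0.012 m and angle between knife's own z axis and vertical below 0.15 rad and contact force between the fingers and knife below 0.1 N), for 0.2 s.
3. the square is lifted out of the case in the gripper (z of square in the frame of case above 0.05 m and contact force between the fingers and square above 1 N), for 0.1 s.
At the end, for the whole second after the job is handed in: Gripped (over 3 N), flat and still on the plate, over 1 N on each rail, parallel to the jig within 2 degrees, outer corner within 3 mm of the jig corner each way, under 4 mm off the plate; sprung rail within 0.02 rad of square; lid past 1.5 rad; knife flat and still on the bench (contact force between square and fixed_rail above 1 N and contact force between square and sprung_rail above 1 N and contact force between the fingers and square above 3 N and value of joint sprung_rail below 0.02 rad and angle between the x axis of square and the x axis of jig, either way round below 0.035 rad and angle between square's own z axis and vertical below 0.035 rad and x of square_corner in the frame of jig_corner between -0.003 and 0.003 m and y of square_corner in the frame of jig_corner between -0.003 and 0.003 m and z of square_corner in the frame of jig_corner below 0.004 m and linear speed of square below 0.01 m/s and value of joint lid above 1.5 rad and height (world z) of knife below 0.012 m and angle between knife's own z axis and vertical below 0.15 rad and linear speed of knife below 0.02 m/s); the arm keeps its last pose, push and grip.
It fails at once if the gripper or arm pushes on the lid (contact force between any of the fingers, the arm and lid above 2 N).
It fails at once if a bystander is moved more than 20 mm (distance of any of holder, dome, pot from where it was at the start of the episode above 0.02 m).
It also fails if it takes over 72 s, if anything falls off the work surface, if the arm or the gripper's body presses on something with over 40 N, if the wrist force passes 120 N, or if a joint passes its speed limit or range.

## Working session

There is one attempt and no reset: what is moved stays moved. The work goes in short steps, Python scripts to look and compute and a tool call to move; the robot and the scene stay as the last step left them, time stands still between calls to the robot, and variables do not carry over. Pictures are saved under pics/ and viewed, at most 10 in all, crops included, and the job is handed in when it is done.

Besides the shell and the picture viewer there is one more tool, called after "Request:" by a JSON object that holds its "fn" and its "kwargs", one argument or row to a line. arm_command: Moves the arm, as the interface text tells. Its arguments: {"type":"object","properties":{"rows":{"type":"array"}},"required":["rows"]}

```bash
mkdir -p pics; cat > h.py <<'E'
from cell import *
import numpy as np, cv2
def shot(n,f=None):
    p=capture(n)
    if f: cv2.imwrite('pics/'+f,p['color'][:,:,::-1])
    return p
def cloud(p):
    d=p['depth']; v,u=np.mgrid[0:480,0:640]
    c=np.stack([(u-p['cx'])/p['fx']*d,(v-p['cy'])/p['fy']*d,d],-1)
    return (c-np.array(p['t']))@np.array(p['R'])   # R^T (c-t)
def ray(p,xy,z):
    R=np.array(p['R']);t=np.array(p['t'])
    o=-R.T@t; r=R.T@np.array([(xy[0]-p['cx'])/p['fx'],(xy[1]-p['cy'])/p['fy'],1])
    return o+r*(z-o[2])/r[2]
E
python3 - <<'E'
from h import *
for n in('top','side'):
    p=shot(n,n+'0.png'); C=cloud(p)
    print(n,'cam',np.round(-np.array(p['R']).T@np.array(p['t']),3))
    for th in['knife','case','lid','square','jig','fixed_rail','sprung_rail','holder','dome','pot','lid_lip']:
        for r in cut_out(p,th)[:4]:
            m=r['mask']&(p['depth']>0)
            q=C[m]
            print(th,round(r['p'],2),np.round(r['xy']),m.sum(),np.round(np.median(q,0),3) if len(q) else None)
E
```

```text
top cam [0.385 0.009 1.085]
knife 0.69 [374. 317.] 436 [ 0.352 -0.137  0.012]
knife 0.67 [317. 254.] 463 [0.487 0.004 0.011]
case 0.68 [433. 220.] 4898 [ 0.57  -0.271  0.051]
case 0.32 [440. 219.] 4553 [ 0.571 -0.275  0.051]
lid 0.97 [441. 217.] 4615 [ 0.571 -0.274  0.051]
lid 0.52 [212. 211.] 4690 [0.592 0.252 0.008]
jig 0.95 [191. 300.] 2348 [0.38  0.29  0.006]
jig 0.69 [210. 210.] 4599 [0.592 0.252 0.009]
fixed_rail 0.88 [216. 185.] 437 [0.65  0.239 0.019]
fixed_rail 0.75 [189. 284.] 190 [0.419 0.284 0.014]
sprung_rail 0.77 [167. 304.] 230 [0.373 0.33  0.013]
sprung_rail 0.65 [188. 211.] 493 [0.587 0.302 0.02 ]
holder 0.86 [327. 149.] 424 [ 0.736 -0.02   0.023]
dome 0.68 [120. 212.] 2030 [0.571 0.436 0.066]
pot 0.79 [493. 206.] 660 [ 0.603 -0.41   0.048]
pot 0.35 [209. 208.] 4643 [0.592 0.251 0.008]
lid_lip 0.69 [436. 218.] 4666 [ 0.571 -0.275  0.051]
side cam [0.235 1.086 0.746]
knife 0.8 [348. 256.] 333 [0.477 0.003 0.009]
knife 0.67 [410. 237.] 325 [ 0.342 -0.135  0.009]
knife 0.56 [255. 296.] 305 [0.647 0.237 0.019]
case 0.91 [339. 200.] 1963 [ 0.568 -0.234  0.049]
lid 0.63 [340. 190.] 1137 [ 0.568 -0.271  0.051]
lid 0.57 [267. 321.] 572 [0.593 0.307 0.018]
jig 0.7 [276. 308.] 3244 [0.59  0.263 0.008]
jig 0.67 [362. 338.] 1975 [0.378 0.296 0.006]
jig 0.2 [350. 258.] 314 [0.477 0.004 0.009]
fixed_rail 0.85 [256. 295.] 335 [0.647 0.236 0.018]
fixed_rail 0.67 [345. 323.] 154 [0.418 0.276 0.014]
sprung_rail 0.77 [268. 320.] 572 [0.585 0.307 0.018]
sprung_rail 0.62 [356. 348.] 330 [0.376 0.333 0.013]
holder 0.55 [257. 240.] 256 [ 0.734 -0.007  0.02 ]
dome 0.57 [247. 366.] 2761 [0.566 0.479 0.055]
pot 0.72 [338. 173.] 158 [ 0.601 -0.407  0.048]
pot 0.27 [254. 298.] 332 [0.648 0.234 0.019]
pot 0.19 [338. 192.] 1171 [ 0.566 -0.269  0.051]
lid_lip 0.97 [337. 192.] 1219 [ 0.568 -0.268  0.051]
```

View pics/top0.png

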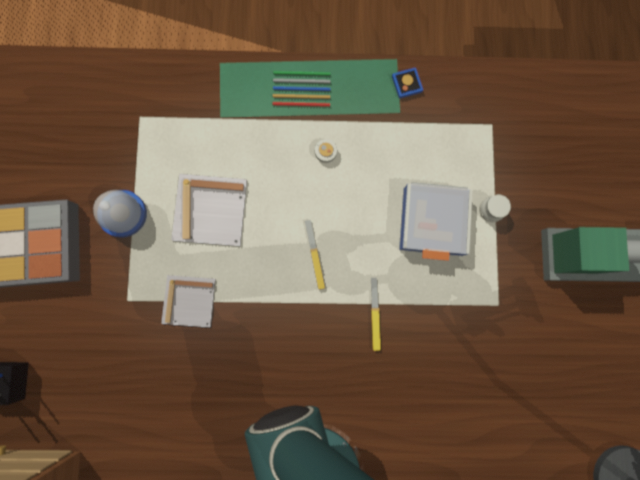

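View pics/side0.png

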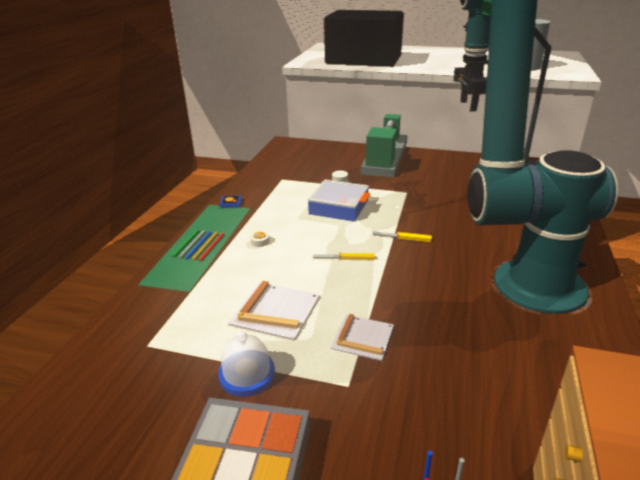

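The top view shows the target knife at about (317,254) with its blade pointing up the picture. The case is at (436,220) with its orange lip facing the robot at (435,254), the large jig is at (210,211), and the pot sits close to the case's right side. Next I'll measure the knife and case precisely.

```bash
cat >> h.py <<'E'
def fit(P):  # world xy of mask pixels -> centre, long-axis angle, size
    r=cv2.minAreaRect((P[:,:2]*1000).astype(np.float32)); 
    b=cv2.boxPoints(r); e=[b[1]-b[0],b[2]-b[1]]; l=max(e,key=np.linalg.norm)
    return np.array(r[0]),np.arctan(l[1]/(l[0]+1e-9)),sorted(map(float,r[1]))
def pts(p,m,z):
    v,u=np.nonzero(m); return np.array([ray(p,(a,b),z) for a,b in zip(u,v)])
def hsv(p): return cv2.cvtColor(p['color'],cv2.COLOR_RGB2HSV)
E
python3 - <<'E'
from h import *
for n in('top','side'):
    p=shot(n);H=hsv(p);C=cloud(p);h,s,v=H[...,0],H[...,1],H[...,2]
    yel=(h>20)&(h<35)&(s>150)&(v>90)&(abs(C[...,0]-.44)<.12)&(abs(C[...,1]-.0)<.07)
    k=[r for r in cut_out(p,'knife') if abs(C[int(r['xy'][1]),int(r['xy'][0])][1])<.06]
    if yel.sum()>20: print(n,'handle',yel.sum(),fit(pts(p,yel,.012 if n=='top' else .01)))
    if k: print(n,'knife',fit(pts(p,k[0]['mask'],.010)))
    org=((h<14)&(s>150)&(v>120)&(abs(C[...,0]-.48)<.05)&(abs(C[...,1]+.27)<.08))
    if org.sum()>10: print(n,'lip',org.sum(),fit(pts(p,org,.051)), np.median(C[org],0))
    l=[r for r in cut_out(p,'lid') if abs(C[int(r['xy'][1]),int(r['xy'][0])][1]+.27)<.06]
    if l: print(n,'lid',fit(pts(p,l[0]['mask'],.051)))
    for th in('fixed_rail','sprung_rail','jig'):
        for r in cut_out(p,th):
            w=fit(pts(p,r['mask'],.008 if th=='jig' else .02))
            if r['p']>.5 and abs(w[0][0]-600)<90 and abs(w[0][1]-250)<80: print(n,th,w)
s=state();print(s['eef_rot'],s['eef_pos'],s['opening'])
E
```

```text
top handle 52 (array([382.23983765, -81.45137787]), np.float32(0.73983085), [58.33987808227539, 217.00228881835938])
top knife (array([491.35031128,   3.58808708]), np.float32(0.21302682), [18.720989227294922, 162.6902618408203])
top lip 157 (array([ 490.66845703, -269.15786743]), np.float32(1.4863746), [13.782678604125977, 57.00954055786133]) [ 0.49068208 -0.2688204   0.0500456 ]
top lid (array([ 566.79345703, -274.5647583 ]), np.float32(-0.069557406), [149.96324157714844, 172.4231414794922])
top fixed_rail (array([649.03771973, 233.69999695]), np.float32(1.5078886), [20.51854705810547, 126.35321044921875])
top sprung_rail (array([592.47595215, 302.73577881]), np.float32(0.05310547), [18.55379295349121, 142.0583038330078])
top jig (array([594.38378906, 252.73651123]), np.float32(-0.06643948), [160.41464233398438, 162.06271362304688])
side handle 202 (array([452.93566895,  -2.53863907]), np.float32(0.24426472), [28.744916915893555, 87.49427795410156])
side knife (array([487.68066406,   6.14551926]), np.float32(0.24495071), [28.78061294555664, 154.416748046875])
side lip 61 (array([ 488.7727356 , -268.54159546]), np.float32(1.5444311), [19.149980545043945, 64.18328094482422]) [ 0.48985263 -0.26916155  0.0504414 ]
side lid (array([ 568.25018311, -273.01980591]), np.float32(-0.02714412), [171.9853973388672, 181.23362731933594])
side fixed_rail (array([646.78790283, 235.82017517]), np.float32(1.5003022), [24.033477783203125, 122.91122436523438])
side sprung_rail (array([590.09429932, 308.80905151]), np.float32(0.05663422), [32.99454116821289, 143.38804626464844])
side jig (array([591.23242188, 251.13380432]), np.float32(1.5053694), [164.67721557617188, 176.90699768066406])
[ 9.86354331e-01  1.64636359e-01 -1.23523813e-05  4.53595607e-05] [ 0.21922082 -0.63843725  0.23875701] 0.08808249661696024
```

Request:
{"fn": "arm_command", "kwargs": {
  "rows": [0,16.7,42.5,-6,0,0,-0.008,0,16.7,42.5,-6,0,0,-0.008,0,16.7,42.5,-6,0,0,-0.008,0,16.7,42.5,-6,0,0,-0.008,0,16.7,42.5,-6,0,0,-0.008]
}}

```text
t: 2.3
eef_pos: [0.3031, -0.4243, 0.2086]
eef_rot: [0.99, 0.144, 0.0, 0.0]
wrist_force: [1.1, -0.0, 0.7]
opening: 0.0503
gripper_force: 0.0
```

Request:
{"fn": "arm_command", "kwargs": {
  "rows": [0,16.7,42.5,-6,0,0,-0.008,0,16.7,42.5,-6,0,0,-0.008,0,16.7,42.5,-6,0,0,-0.008,0,16.7,42.5,-6,0,0,-0.008,0,16.7,42.5,-6,0,0,-0.008]
}}

```text
t: 2.8
eef_pos: [0.3867, -0.2118, 0.1789]
eef_rot: [0.992, 0.125, 0.001, 0.0]
wrist_force: [0.5, -0.3, 0.5]
opening: 0.0438
gripper_force: 0.0
```

Request:
{"fn": "arm_command", "kwargs": {
  "rows": [0,16.7,42.5,-6,0,0,-0.008,0,16.7,42.5,-6,0,0,-0.008,0,16.7,42.5,-6,0,0,-0.008,0,16.7,42.5,-6,0,0,-0.008,0,16.7,42.5,-6,0,0,-0.008]
}}

```text
t: 3.3
eef_pos: [0.4704, 0.001, 0.149]
eef_rot: [0.994, 0.105, 0.001, 0.0]
wrist_force: [0.5, -1.3, -0.5]
opening: 0.0441
gripper_force: 0.0
```

Request:
{"fn": "arm_command", "kwargs": {
  "rows": [0,0,0,0,0,0,0,0,0,0,0,0,0,0]
}}

```text
t: 3.5
eef_pos: [0.4697, -0.0001, 0.1486]
eef_rot: [0.994, 0.107, -0.0, 0.0]
wrist_force: [-0.6, 0.4, 1.2]
opening: 0.044
gripper_force: 0.0
```

Request:
{"fn": "arm_command", "kwargs": {
  "rows": [0,0,-1,-40,0,0,0,0,0,0,-40,0,0,0,0,0,0,-35,0,0,0,0,0,0,-20,0,0,0,0,0,0,-11,0,0,0]
}}

```text
t: 4.0
eef_pos: [0.4677, -0.0035, 0.0009]
eef_rot: [0.995, 0.104, -0.002, -0.0]
wrist_force: [0.3, -1.1, 0.6]
opening: 0.044
gripper_force: 0.0
```

Request:
{"fn": "arm_command", "kwargs": {
  "rows": [0,0,0,0,0,0,0,-1,0,0,0,0,0,0,-1,0,0,0,0,0,0,-1,0,0,0,0,0,0,-1,0,0,0,0,0,0]
}}

```text
t: 4.5
eef_pos: [0.4703, -0.002, 0.0034]
eef_rot: [0.994, 0.105, 0.001, 0.0]
wrist_force: [-0.3, -0.0, 3.6]
opening: 0.0156
gripper_force: 30.0
```

Request:
{"fn": "arm_command", "kwargs": {
  "rows": [-1,0,0,0,0,0,0,-1,0,0,0,0,0,0]
}}

```text
t: 4.7
eef_pos: [0.4703, -0.002, 0.0034]
eef_rot: [0.994, 0.105, 0.001, 0.0]
wrist_force: [-0.6, -1.6, 5.9]
opening: 0.0156
gripper_force: 30.0
```

Request:
{"fn": "arm_command", "kwargs": {
  "rows": [-1,0,0,10,0,0,0,-1,0,0,25,0,0,0,-1,0,0,25,0,0,0,-1,-15.3,-36.9,5.3,0,0,-0.04,-1,-15.3,-36.9,5.3,0,0,-0.04]
}}

```text
t: 5.2
eef_pos: [0.4399, -0.0758, 0.0749]
eef_rot: [0.998, 0.066, 0.001, 0.0]
wrist_force: [-0.4, 0.1, -1.2]
opening: 0.0158
gripper_force: 30.0
```

Request:
{"fn": "arm_command", "kwargs": {
  "rows": [-1,-15.3,-36.9,5.3,0,0,-0.04,-1,-15.3,-36.9,5.3,0,0,-0.04,-1,-15.3,-36.9,5.3,0,0,-0.04,-1,-15.3,-36.9,5.3,0,0,-0.04,-1,-15.3,-36.9,5.3,0,0,-0.04]
}}

```text
t: 5.7
eef_pos: [0.3617, -0.2613, 0.1004]
eef_rot: [0.999, -0.035, 0.0, -0.0]
wrist_force: [1.0, 0.0, -0.7]
opening: 0.0154
gripper_force: 30.0
```

Request:
{"fn": "arm_command", "kwargs": {
  "rows": [-1,0,0,0,0,0,0,-1,0,0,0,0,0,0]
}}

```text
t: 5.9
eef_pos: [0.3623, -0.2606, 0.1001]
eef_rot: [0.999, -0.036, 0.0, -0.0]
wrist_force: [-0.1, 0.2, -1.4]
opening: 0.0155
gripper_force: 30.0
```

```bash
python3 - <<'E'
from h import *
t=shot('top','top1.png');p=shot('side','side1.png')
for q in(t,p):
    C=cloud(q)
    for r in cut_out(q,'knife')[:3]: 
        a=C[r['mask']&(q['depth']>0)]
        print(round(r['p'],2),r['xy'],len(a),np.median(a,0),np.percentile(a,[1,99],axis=0).round(3).tolist(),fit(a))
c=p['color'][130:330,280:480];cv2.imwrite('pics/c1.png',cv2.resize(c,(600,600),interpolation=cv2.INTER_CUBIC)[:,:,::-1])
c=t['color'][190:340,340:490];cv2.imwrite('pics/c2.png',cv2.resize(c,(600,600),interpolation=cv2.INTER_CUBIC)[:,:,::-1])
E
```

```text
0.87 [375.1, 318.2] 468 [ 0.34974513 -0.13671472  0.01173127] [[0.278, -0.147, 0.002], [0.434, -0.129, 0.018]] (array([ 356.11578369, -137.97073364]), np.float32(-0.00058558036), [18.450420379638672, 160.98358154296875])
0.82 [441.9, 289.0] 359 [ 0.41699512 -0.26118309  0.10474993] [[0.303, -0.3, -0.002], [0.472, -0.219, 0.253]] (array([ 390.7635498 , -259.37371826]), np.float32(-0.055812825), [80.26848602294922, 176.02467346191406])
0.6 [409.5, 236.7] 311 [ 0.34083477 -0.13516482  0.00941308] [[0.276, -0.157, -0.002], [0.437, -0.127, 0.017]] (array([ 356.72634888, -145.51835632]), np.float32(-0.014779524), [40.5561637878418, 164.43661499023438])
```

View pics/c1.png

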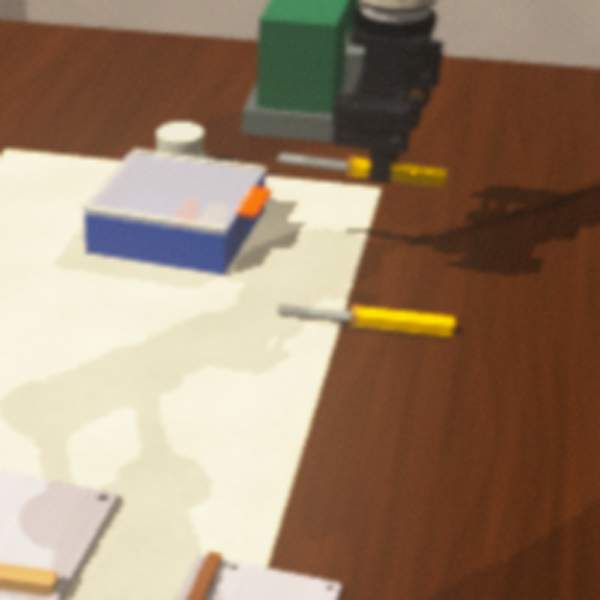

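View pics/c2.png

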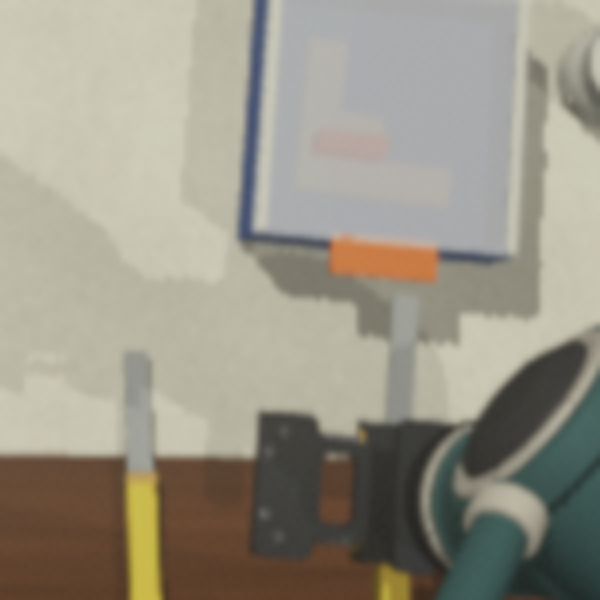

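Both views show the knife held level, with its blade tip at top pixel (441,264), just in front of the lip. Through the lid the square's corner is at front-left, with the grip running along y. Next I slide the blade under the lip.

Request:
{"fn": "arm_command", "kwargs": {
  "rows": [-1,0,0,-30,0,0,0,-1,0,0,-24,0,0,0,-1,0,0,-10,0,0,0,-1,0,0,0,0,0,0,-1,9,-0.6,0,0,0,0]
}}

```text
t: 6.6
eef_pos: [0.3715, -0.2602, 0.0359]
eef_rot: [0.999, -0.034, -0.0, -0.0]
wrist_force: [0.1, 0.8, -0.7]
opening: 0.0157
gripper_force: 30.0
```

Request:
{"fn": "arm_command", "kwargs": {
  "rows": [-1,9,-0.6,0,0,0,0,-1,9,-0.6,0,0,0,0,-1,0,0,0,0,0,0,-1,0,0,0,0,0,0]
}}

```text
t: 7.0
eef_pos: [0.3903, -0.2622, 0.0363]
eef_rot: [0.999, -0.034, 0.0, 0.0]
wrist_force: [-0.1, -0.2, -0.8]
opening: 0.0159
gripper_force: 30.0
```

```bash
python3 - <<'E'
from h import *
t=shot('top');p=shot('side')
c1=cv2.resize(t['color'][200:300,380:480],(400,400),interpolation=cv2.INTER_CUBIC)
c2=cv2.resize(p['color'][150:250,320:420],(400,400),interpolation=cv2.INTER_CUBIC)
cv2.imwrite('pics/c3.png',np.hstack([c1,c2])[:,:,::-1])
E
```

```text
(no output)
```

View pics/c3.png

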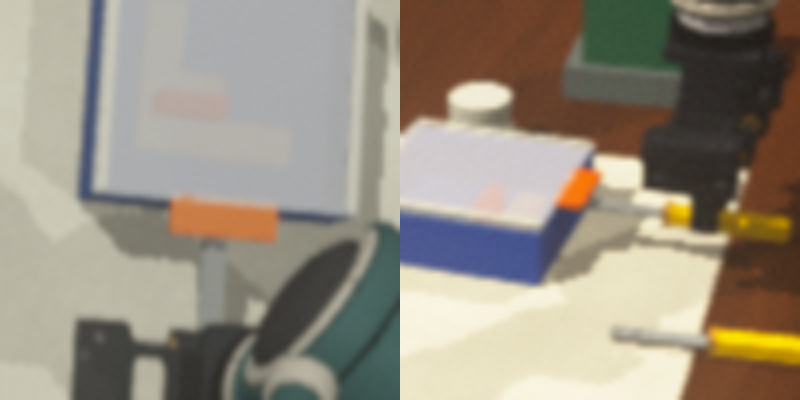

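The blade now passes under the lip: in the crop it disappears beneath the orange at (213,240). Now I'll prise it up.

Request:
{"fn": "arm_command", "kwargs": {
  "rows": [-1,0,0,5,0,0,0,-1,2.5,-0.2,15.5,0,0,0,-1,3.5,-0.2,15.2,0,0,0,-1,5,-0.4,14.6,0,0,0,-1,6.3,-0.4,14,0,0,0]
}}

```text
t: 7.6
eef_pos: [0.4062, -0.263, 0.1007]
eef_rot: [0.999, -0.035, -0.001, -0.0]
wrist_force: [0.0, -0.3, -0.6]
opening: 0.0154
gripper_force: 30.0
```

Request:
{"fn": "arm_command", "kwargs": {
  "rows": [-1,7.8,-0.5,13.2,0,0,0,-1,8.8,-0.6,12.1,0,0,0,-1,10,-0.7,11.1,0,0,0,-1,10.9,-0.8,10,0,0,0,-1,11.8,-0.8,8.8,0,0,0]
}}

```text
t: 8.1
eef_pos: [0.4573, -0.2667, 0.1561]
eef_rot: [0.999, -0.035, 0.0, 0.0]
wrist_force: [0.6, 0.4, 0.0]
opening: 0.0158
gripper_force: 30.0
```

```bash
python3 - <<'E'
from h import *
t=shot('top');p=shot('side')
c1=cv2.resize(t['color'][170:300,380:510],(400,400),interpolation=cv2.INTER_CUBIC)
c2=cv2.resize(p['color'][110:240,300:430],(400,400),interpolation=cv2.INTER_CUBIC)
cv2.imwrite('pics/c4.png',np.hstack([c1,c2])[:,:,::-1])
E
```

```text
(no output)
```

View pics/c4.png

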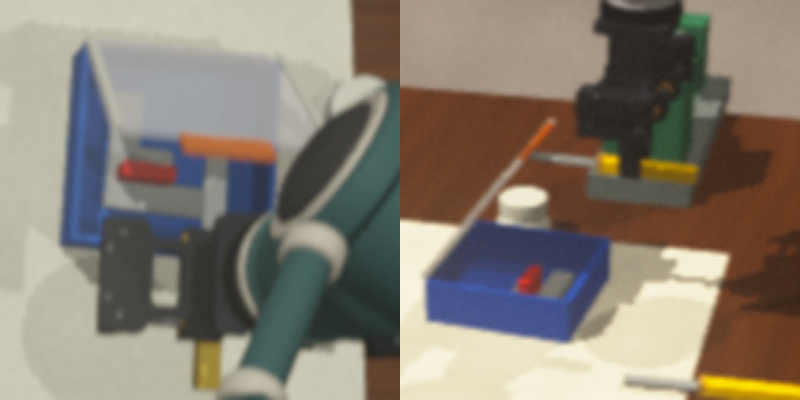

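The lid is riding on the blade tip at about 1 rad and the gripper is clear of it. I'll carry on over the top.

Request:
{"fn": "arm_command", "kwargs": {
  "rows": [-1,12.9,-0.9,6,0,0,0,-1,13.5,-0.9,4.9,0,0,0,-1,13.8,-1,3.2,0,0,0,-1,14,-1,2.1,0,0,0,-1,12,-0.8,0,0,0,0]
}}

```text
t: 8.7
eef_pos: [0.5242, -0.2714, 0.1718]
eef_rot: [0.999, -0.034, 0.0, 0.0]
wrist_force: [-0.7, 0.1, -0.2]
opening: 0.0158
gripper_force: 30.0
```

Request:
{"fn": "arm_command", "kwargs": {
  "rows": [-1,12,-0.8,0,0,0,0,-1,9,-0.7,-1,0,0,0,-1,9,-0.7,-1.5,0,0,0,-1,10,-0.7,-3,0,0,0,-1,10,-0.7,-3,0,0,0]
}}

```text
t: 9.2
eef_pos: [0.5731, -0.2748, 0.1626]
eef_rot: [0.999, -0.035, -0.0, -0.0]
wrist_force: [-0.2, 0.4, -0.5]
opening: 0.0155
gripper_force: 30.0
```

Request:
{"fn": "arm_command", "kwargs": {
  "rows": [-1,3,-0.2,0,0,0,0,-1,0,0,0,0,0,0]
}}

```text
t: 9.4
eef_pos: [0.5757, -0.2749, 0.1626]
eef_rot: [0.999, -0.034, -0.0, -0.0]
wrist_force: [-0.6, -0.1, -0.9]
opening: 0.0157
gripper_force: 30.0
```

```bash
python3 - <<'E'
from h import *
p=shot('side');C=cloud(p)
for r in cut_out(p,'lid')[:2]:
    a=C[r['mask']&(p['depth']>0)]; a=a[abs(a[:,1]+.27)<.12]
    if len(a): print(r['p'],len(a),np.percentile(a,[2,50,98],axis=0).round(3).tolist())
h=hsv(p);o=(h[...,0]<14)&(h[...,1]>150)&(h[...,2]>120)&(abs(C[...,0]-.68)<.12)&(abs(C[...,1]+.27)<.08)&(C[...,2]>.1)
print(o.sum(),np.median(C[o],0))
E
```

```text
0.92 1179 [[0.645, -0.355, 0.047], [0.671, -0.275, 0.121], [0.693, -0.209, 0.203]]
71 [ 0.69077879 -0.28394703  0.20230398]
```

Request:
{"fn": "arm_command", "kwargs": {
  "rows": [-1,-30,2,0,0,0,0,-1,-40,3,0,0,0,0,-1,-6,45,-10,0,0,0,-1,-6,45,-10,0,0,0,-1,-6,45,-10,0,0,0]
}}

```text
t: 10.0
eef_pos: [0.4866, -0.1343, 0.1333]
eef_rot: [0.999, -0.036, 0.001, 0.0]
wrist_force: [0.6, 0.3, -0.7]
opening: 0.0158
gripper_force: 30.0
```

Request:
{"fn": "arm_command", "kwargs": {
  "rows": [-1,-6,45,-10,0,0,0,-1,-6,45,-10,0,0,0,-1,-6,43,-10,0,0,0,-1,0,0,-35,0,0,0,-1,0,0,-35,0,0,0]
}}

```text
t: 10.5
eef_pos: [0.4705, -0.0006, 0.0338]
eef_rot: [0.999, -0.033, 0.002, 0.0]
wrist_force: [0.6, 0.7, -1.5]
opening: 0.0159
gripper_force: 30.0
```

Request:
{"fn": "arm_command", "kwargs": {
  "rows": [-1,0,0,-18,0,0,0,-1,0,0,-6,0,0,0,-1,0,0,0,0,0,0]
}}

```text
t: 10.8
eef_pos: [0.4687, -0.0021, 0.0086]
eef_rot: [0.999, -0.035, -0.001, -0.0]
wrist_force: [-0.4, -0.1, -0.4]
opening: 0.0158
gripper_force: 30.0
```

Lower the last 4 mm, release and lift.

Request:
{"fn": "arm_command", "kwargs": {
  "rows": [-1,0,0,-3,0,0,0,-1,0,0,-1,0,0,0,-1,0,0,0,0,0,0,0,0,0,0,0,0,0,0,0,0,0,0,0,0]
}}

```text
t: 11.3
eef_pos: [0.4699, -0.0021, 0.0055]
eef_rot: [0.999, -0.035, 0.001, 0.0]
wrist_force: [0.2, -0.5, -0.0]
opening: 0.0294
gripper_force: 0.0
```

Request:
{"fn": "arm_command", "kwargs": {
  "rows": [0,0,0,0,0,0,0,0,0,0,0,0,0,0,0,0,0,20,0,0,0,0,0,0,40,0,0,0,0,0,0,45,0,0,0]
}}

```text
t: 11.8
eef_pos: [0.4676, -0.0019, 0.1096]
eef_rot: [0.999, -0.035, -0.002, -0.0]
wrist_force: [0.6, 1.0, 0.4]
opening: 0.0442
gripper_force: 0.0
```

```bash
python3 - <<'E'
from h import *
t=shot('top','top5.png');p=shot('side')
for n,q in(('top',t),('side',p)):
    C=cloud(q);H=hsv(q)
    for r in cut_out(q,'knife')[:3]:
        a=C[r['mask']&(q['depth']>0)];print(n,'knife',round(r['p'],2),np.median(a,0).round(3),fit(pts(q,r['mask'],.01)))
    red=((H[...,0]<8)|(H[...,0]>172))&(H[...,1]>140)&(abs(C[...,0]-.56)<.07)&(abs(C[...,1]+.27)<.08)
    print(n,'red',red.sum(),np.median(C[red],0)); z=np.percentile(C[red][:,2],90)
    print(z,fit(C[red&(C[...,2]>z-.008)]))
    if n=='top': print('red rays z.041',fit(pts(q,red,.041)))
    for r in cut_out(q,'square')[:2]: print(n,'sq',round(r['p'],2),fit(pts(q,r['mask'],.015)))
    for r in cut_out(q,'lid')[:2]:
        a=C[r['mask']&(q['depth']>0)];print('lid',r['p'],np.percentile(a,[2,50,98],axis=0).round(3).tolist())
c1=cv2.resize(t['color'][160:310,290:490],(800,600),interpolation=cv2.INTER_CUBIC)
cv2.imwrite('pics/c5.png',c1[:,:,::-1])
E
```

```text
top knife 0.82 [ 0.356 -0.137  0.011] (array([ 358.27865601, -136.81214905]), np.float32(0.04738377), [16.570064544677734, 161.11756896972656])
top knife 0.59 [ 0.642 -0.287  0.045] (array([ 631.15136719, -297.48413086]), np.float32(-0.30559158), [188.8555908203125, 299.42864990234375])
top knife 0.55 [0.593 0.252 0.008] (array([593.80657959, 251.73077393]), np.float32(1.4993663), [163.8328399658203, 165.53628540039062])
top red 75 [ 0.5585576  -0.25616155  0.04050077]
0.04285222278647263 (array([ 559.00170898, -256.03381348]), np.float32(1.4718425), [10.974008560180664, 39.37068557739258])
red rays z.041 (array([ 558.8135376 , -255.07376099]), np.float32(1.4619639), [10.124106407165527, 39.324703216552734])
top sq 0.69 (array([ 561.355896  , -260.21728516]), np.float32(0.67217416), [66.96280670166016, 119.80083465576172])
lid 0.67 [[0.647, -0.354, 0.048], [0.672, -0.283, 0.133], [0.694, -0.212, 0.207]]
lid 0.47 [[0.501, -0.352, 0.001], [0.642, -0.288, 0.045], [0.692, -0.201, 0.199]]
side knife 0.7 [ 0.339 -0.135  0.009] (array([ 355.31738281, -135.95166016]), np.float32(0.05876818), [40.77702713012695, 160.84060668945312])
side red 0 [nan nan nan]
  return _methods._mean(a, axis=axis, dtype=dtype,
  ret = um.true_divide(
Traceback (most recent call last):
IndexError: index -1 is out of bounds for axis 0 with size 0
```

Request:
{"fn": "arm_command", "kwargs": {
  "rows": [0,8.1,-23.1,0,0,0,0.141,0,8.1,-23.1,0,0,0,0.141,0,8.1,-23.1,0,0,0,0.141,0,8.1,-23.1,0,0,0,0.141,0,8.1,-23.1,0,0,0,0.141]
}}

```text
t: 12.6
eef_pos: [0.5084, -0.1179, 0.1074]
eef_rot: [0.949, 0.315, -0.002, -0.001]
wrist_force: [-0.2, -0.8, -0.1]
opening: 0.044
gripper_force: 0.0
```

Request:
{"fn": "arm_command", "kwargs": {
  "rows": [0,8.1,-23.1,0,0,0,0.141,0,8.1,-23.1,0,0,0,0.141,0,8.1,-23.1,0,0,0,0.141,0,8.1,-23.1,0,0,0,0.141,0,8.1,-23.1,0,0,0,0.141]
}}

```text
t: 13.1
eef_pos: [0.549, -0.2332, 0.107]
eef_rot: [0.782, 0.624, -0.001, -0.002]
wrist_force: [-0.5, -0.7, -0.4]
opening: 0.0441
gripper_force: 0.0
```

Request:
{"fn": "arm_command", "kwargs": {
  "rows": [0,8.1,-23.1,0,0,0,0.141,0,0,0,0,0,0,0,0,0,0,0,0,0,0]
}}

```text
t: 13.4
eef_pos: [0.557, -0.2555, 0.1076]
eef_rot: [0.739, 0.674, -0.001, -0.002]
wrist_force: [0.2, 0.8, 0.0]
opening: 0.0444
gripper_force: 0.0
```

```bash
python3 - <<'E'
from h import *
s=state();q=s['eef_rot'];print(s['eef_pos'],'yaw',2*np.arctan2(q[1],q[0]))
p=shot('side');C=cloud(p);H=hsv(p);t=shot('top')
red=((H[...,0]<8)|(H[...,0]>172))&(H[...,1]>140)
red[:, :300]=0;red[:150]=0;red[260:]=0;red[:,400:]=0
print('red',red.sum()); a=C[red]; print(np.median(a,0),np.percentile(a,[5,95],axis=0).round(3).tolist())
for n,q in(('side',p),('top',t)):
  for r in cut_out(q,'knife')[:3]:
    v=cloud(q)[r['mask']&(q['depth']>0)];print(n,'knife',round(r['p'],2),np.median(v,0).round(3),fit(pts(q,r['mask'],.01)))
c1=cv2.resize(p['color'][120:270,290:490],(800,600),interpolation=cv2.INTER_CUBIC)
cv2.imwrite('pics/c5.png',c1[:,:,::-1])
E
```

```text
[ 0.55704285 -0.25546998  0.10762381] yaw 1.4780303716987897
red 43
[ 0.55659059 -0.25481923  0.03948357] [[0.552, -0.273, 0.028], [0.563, -0.237, 0.043]]
side knife 0.85 [0.474 0.002 0.009] (array([489.89196777,   2.33354759]), np.float32(-0.014780937), [39.46711349487305, 164.466064453125])
side knife 0.72 [ 0.551 -0.274  0.016] (array([ 552.57727051, -302.30340576]), np.float32(1.4660304), [56.361366271972656, 63.38815689086914])
side knife 0.61 [ 0.336 -0.135  0.009] (array([ 355.18572998, -132.40777588]), np.float32(0.0445), [39.29846954345703, 160.865966796875])
top knife 0.97 [ 0.352 -0.137  0.012] (array([ 357.18670654, -137.14349365]), np.float32(0.039659988), [17.234195709228516, 163.44891357421875])
top knife 0.93 [ 0.487 -0.002  0.012] (array([492.42904663,  -1.59278107]), np.float32(-0.06704029), [15.997897148132324, 162.71571350097656])
top knife 0.48 [0.592 0.302 0.02 ] (array([595.59301758, 305.61935425]), np.float32(0.050839122), [18.604248046875, 141.0310821533203])
```

View pics/c5.png

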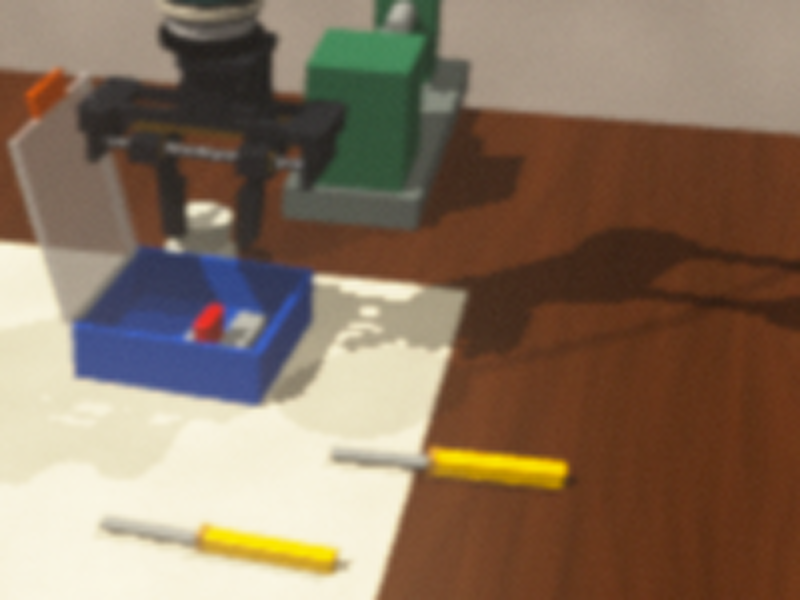

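The side view shows the lid leaning back at (75,200), the knife flat at (220,545), and the gripper over the red grip at (208,322). The gripper body clears the lid narrowly, so I'll descend slowly.

Request:
{"fn": "arm_command", "kwargs": {
  "rows": [0,0,0,-20,0,0,0,0,0,0,-20,0,0,0,0,0,0,-16,0,0,0,0,0,0,-8,0,0,0,0,0,0,0,0,0,0]
}}

```text
t: 14.1
eef_pos: [0.5574, -0.2552, 0.0445]
eef_rot: [0.738, 0.675, -0.001, -0.001]
wrist_force: [-0.3, 0.5, 0.9]
opening: 0.0441
gripper_force: 0.0
```

Request:
{"fn": "arm_command", "kwargs": {
  "rows": [0,0,0,-8,0,0,0,0,0,0,-7,0,0,0,0,0,0,-4,0,0,0,0,0,0,0,0,0,0]
}}

```text
t: 14.5
eef_pos: [0.5581, -0.2559, 0.0263]
eef_rot: [0.738, 0.675, -0.0, -0.001]
wrist_force: [0.3, 0.6, -0.1]
opening: 0.0441
gripper_force: 0.0
```

Request:
{"fn": "arm_command", "kwargs": {
  "rows": [-1,0,0,0,0,0,0,-1,0,0,0,0,0,0,-1,0,0,0,0,0,0,-1,0,0,0,0,0,0,-1,0,0,0,0,0,0]
}}

```text
t: 15.0
eef_pos: [0.5588, -0.2562, 0.0273]
eef_rot: [0.738, 0.675, 0.0, 0.0]
wrist_force: [0.4, 0.0, 0.5]
opening: 0.0115
gripper_force: 30.0
```

Request:
{"fn": "arm_command", "kwargs": {
  "rows": [-1,0,0,10,0,0,0,-1,0,0,20,0,0,0,-1,0,0,30,0,0,0,-1,0,0,35,0,0,0,-1,0,0,20,0,0,0]
}}

```text
t: 15.5
eef_pos: [0.5594, -0.2565, 0.1452]
eef_rot: [0.738, 0.675, 0.001, 0.001]
wrist_force: [0.3, -0.1, -2.4]
opening: 0.0115
gripper_force: 30.0
```

Request:
{"fn": "arm_command", "kwargs": {
  "rows": [-1,3.6,36.8,0,0,0,-0.11,-1,3.6,36.8,0,0,0,-0.11,-1,3.6,36.8,0,0,0,-0.11,-1,3.6,36.8,0,0,0,-0.11,-1,3.6,36.8,0,0,0,-0.11]
}}

```text
t: 16.0
eef_pos: [0.5759, -0.0706, 0.1421]
eef_rot: [0.895, 0.447, -0.0, -0.0]
wrist_force: [0.6, 0.0, -3.1]
opening: 0.0117
gripper_force: 30.0
```

Request:
{"fn": "arm_command", "kwargs": {
  "rows": [-1,3.6,36.8,0,0,0,-0.11,-1,3.6,36.8,0,0,0,-0.11,-1,3.6,36.8,0,0,0,-0.11,-1,3.6,36.8,0,0,0,-0.11,-1,3.6,36.8,0,0,0,-0.11]
}}

```text
t: 16.5
eef_pos: [0.5939, 0.1134, 0.1421]
eef_rot: [0.982, 0.188, -0.0, -0.0]
wrist_force: [0.1, -0.5, -3.1]
opening: 0.0117
gripper_force: 30.0
```

Request:
{"fn": "arm_command", "kwargs": {
  "rows": [-1,3.6,36.8,0,0,0,-0.11,-1,3.6,36.8,0,0,0,-0.11,-1,3.6,36.8,0,0,0,-0.11,-1,3.6,36.8,0,0,0,-0.11,-1,0,0,0,0,0,0]
}}

```text
t: 17.0
eef_pos: [0.6086, 0.2636, 0.1422]
eef_rot: [1.0, -0.028, 0.0, -0.001]
wrist_force: [-0.4, -0.3, -3.6]
opening: 0.012
gripper_force: 30.0
```

Request:
{"fn": "arm_command", "kwargs": {
  "rows": [-1,0,0,-20,0,0,0,-1,0,0,-20,0,0,0,-1,0,0,0,0,0,0,-1,0,0,0,0,0,0]
}}

```text
t: 17.4
eef_pos: [0.6082, 0.2583, 0.1015]
eef_rot: [1.0, -0.029, -0.001, 0.0]
wrist_force: [-0.2, -0.5, -2.3]
opening: 0.0115
gripper_force: 30.0
```

```bash
python3 - <<'E'
from h import *
s=state();q=s['eef_rot'];print(s['eef_pos'],'yaw',2*np.arctan2(q[1],q[0]))
t=shot('top','top6.png');p=shot('side')
for n,q in(('top',t),('side',p)):
    C=cloud(q)
    for th in('square','fixed_rail','sprung_rail'):
        for r in cut_out(q,th)[:2]:
            m=r['mask']&(q['depth']>0);print(n,th,round(r['p'],2),np.median(C[m],0).round(3),fit(pts(q,r['mask'],.02 if 'rail' in th else s['eef_pos'][2]-.012)))
c1=cv2.resize(t['color'][150:250,160:260],(400,400),interpolation=cv2.INTER_CUBIC)
c2=cv2.resize(p['color'][230:350,210:330],(400,400),interpolation=cv2.INTER_CUBIC)
cv2.imwrite('pics/c6.png',np.hstack([c1,c2])[:,:,::-1])
E
```

```text
[0.60818087 0.25833706 0.10153666] yaw -0.05807686243577308
top square 0.54 [0.618 0.239 0.089] (array([604.55633545, 241.23883057]), np.float32(-0.47937), [18.20183753967285, 53.130462646484375])
top fixed_rail 0.6 [0.595 0.241 0.089] (array([618.61242676, 255.68844604]), np.float32(-0.5223838), [25.63023567199707, 59.22509765625])
top fixed_rail 0.51 [0.417 0.25  0.015] (array([417.19998169, 246.82443237]), np.float32(1.3411598), [8.715828895568848, 23.178333282470703])
side square 0.8 [0.59  0.273 0.089] (array([596.61505127, 267.39117432]), np.float32(-0.83847785), [73.8193359375, 122.82205200195312])
side fixed_rail 0.72 [0.419 0.276 0.013] (array([417.18667603, 284.6312561 ]), np.float32(1.4962113), [16.015602111816406, 84.67158508300781])
side fixed_rail 0.64 [0.649 0.256 0.019] (array([649.12347412, 255.91439819]), np.float32(1.539968), [21.987762451171875, 79.95057678222656])
side sprung_rail 0.82 [0.587 0.307 0.018] (array([590.08526611, 309.17456055]), np.float32(0.050252687), [30.04454803466797, 143.4434356689453])
side sprung_rail 0.5 [0.378 0.333 0.013] (array([376.97543335, 340.21505737]), np.float32(-0.058548376), [19.614459991455078, 95.40434265136719])
```

View pics/c6.png

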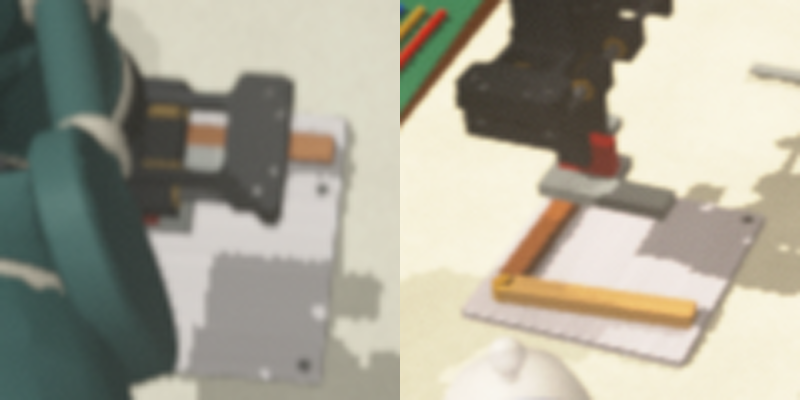

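The side view shows the square held level above the plate, clear of both rails. Now I'll lower it to the plate inside the rails.

Request:
{"fn": "arm_command", "kwargs": {
  "rows": [-1,0,0,-20,0,0,-0.007,-1,0,0,-20,0,0,0,-1,0,0,-15,0,0,0,-1,0,0,-8,0,0,0,-1,0,0,-4,0,0,0]
}}

```text
t: 18.3
eef_pos: [0.6084, 0.2589, 0.0339]
eef_rot: [0.999, -0.033, -0.001, 0.0]
wrist_force: [-1.3, -1.1, -2.3]
opening: 0.0115
gripper_force: 30.0
```

Request:
{"fn": "arm_command", "kwargs": {
  "rows": [-1,0,0,-2,0,0,0,-1,0,0,0,0,0,0,-1,0,0,0,0,0,0]
}}

```text
t: 18.6
eef_pos: [0.6097, 0.2594, 0.0339]
eef_rot: [0.999, -0.033, 0.001, -0.0]
wrist_force: [0.8, -0.3, -2.2]
opening: 0.0114
gripper_force: 30.0
```

Request:
{"fn": "arm_command", "kwargs": {
  "rows": [-1,0,0,-1,0,0,0,-1,0,0,0,0,0,0]
}}

```text
t: 18.8
eef_pos: [0.6092, 0.2592, 0.0325]
eef_rot: [0.999, -0.033, 0.0, -0.0]
wrist_force: [-0.8, 0.3, -3.9]
opening: 0.0117
gripper_force: 30.0
```

Request:
{"fn": "arm_command", "kwargs": {
  "rows": [-1,0,0,-1,0,0,0,-1,0,0,0,0,0,0]
}}

```text
t: 19.0
eef_pos: [0.6088, 0.2591, 0.0309]
eef_rot: [0.999, -0.033, -0.0, 0.0]
wrist_force: [0.6, 0.4, -2.1]
opening: 0.0118
gripper_force: 30.0
```

Request:
{"fn": "arm_command", "kwargs": {
  "rows": [-1,0,0,-1,0,0,0,-1,0,0,0,0,0,0]
}}

```text
t: 19.2
eef_pos: [0.6092, 0.2592, 0.0303]
eef_rot: [0.999, -0.033, 0.0, -0.0]
wrist_force: [0.3, 0.0, -0.4]
opening: 0.0114
gripper_force: 30.0
```

Request:
{"fn": "arm_command", "kwargs": {
  "rows": [-1,0,0,-1,0,0,0,-1,0,0,0,0,0,0]
}}

```text
t: 19.4
eef_pos: [0.6098, 0.2594, 0.0303]
eef_rot: [0.999, -0.033, 0.001, -0.0]
wrist_force: [-0.7, -0.3, 5.4]
opening: 0.0118
gripper_force: 30.0
```

```bash
python3 - <<'E'
from h import *
s=state();print(s['eef_pos'],s['wrist_force'],s['moment'])
E
```

```text
[0.60982031 0.25941994 0.03031331] [-0.67431995 -0.2917217   5.37664293] [-0.00795386  0.21978409 -0.01504108]
```

Request:
{"fn": "arm_command", "kwargs": {
  "rows": [-1,0.2,3,0.5,0,0,0,-1,0.2,3,0,0,0,0,-1,0.2,3,0,0,0,0,-1,0.2,2,0,0,0,0,-1,0,0,0,0,0,0]
}}

```text
t: 19.9
eef_pos: [0.6105, 0.2704, 0.0303]
eef_rot: [0.999, -0.032, 0.001, -0.0]
wrist_force: [-0.3, -1.1, 5.6]
opening: 0.0117
gripper_force: 30.0
```

Request:
{"fn": "arm_command", "kwargs": {
  "rows": [-1,2,-0.1,0,0,0,0,-1,2,-0.1,0,0,0,0,-1,2,-0.1,0,0,0,0,-1,0,0,0,0,0,0,-1,0,0,0,0,0,0]
}}

```text
t: 20.4
eef_pos: [0.6163, 0.2702, 0.0303]
eef_rot: [0.999, -0.032, 0.001, -0.0]
wrist_force: [-0.7, -0.4, 5.8]
opening: 0.0119
gripper_force: 30.0
```

```bash
python3 - <<'E'
from h import *
s=state();q=s['eef_rot'];print(s['eef_pos'],s['wrist_force'],s['moment'],2*np.arctan2(q[1],q[0]))
p=shot('side')
for r in cut_out(p,'sprung_rail')[:1]: print(fit(pts(p,r['mask'],.02)))
E
```

```text
[0.61626901 0.27016602 0.03031696] [-0.73807322 -0.39754075  5.81141865] [-0.17037147  0.16880869  0.09181387] -0.06476508496171494
(array([589.39440918, 313.16067505]), np.float32(-0.047633838), [30.566701889038086, 144.47828674316406])
```

Request:
{"fn": "arm_command", "kwargs": {
  "rows": [-1,1,0,0,0,0,0,-1,0,0,0,0,0,0]
}}

```text
t: 20.7
eef_pos: [0.617, 0.2702, 0.0303]
eef_rot: [0.999, -0.032, 0.0, -0.0]
wrist_force: [-1.1, -1.8, 7.1]
opening: 0.0119
gripper_force: 30.0
```

Request:
{"fn": "arm_command", "kwargs": {
  "rows": [-1,1,0,0,0,0,0,-1,0,0,0,0,0,0]
}}

```text
t: 20.9
eef_pos: [0.618, 0.2701, 0.0303]
eef_rot: [0.999, -0.032, 0.0, -0.0]
wrist_force: [-2.7, -1.4, 6.5]
opening: 0.0116
gripper_force: 30.0
```

Request:
{"fn": "arm_command", "kwargs": {
  "rows": [-1,0,1,0,0,0,0,-1,0,0,0,0,0,0]
}}

```text
t: 21.1
eef_pos: [0.6182, 0.2708, 0.0303]
eef_rot: [0.999, -0.032, 0.0, 0.0]
wrist_force: [-1.7, -3.2, 5.9]
opening: 0.0117
gripper_force: 30.0
```

Request:
{"fn": "arm_command", "kwargs": {
  "rows": [-1,0,1,0,0,0,0,-1,0,0,0,0,0,0]
}}

```text
t: 21.3
eef_pos: [0.6183, 0.2718, 0.0303]
eef_rot: [0.999, -0.032, 0.001, 0.0]
wrist_force: [-0.6, -3.0, 6.2]
opening: 0.0114
gripper_force: 30.0
```

Request:
{"fn": "arm_command", "kwargs": {
  "rows": [-1,1,0,0,0,0,0,-1,0,0,0,0,0,0]
}}

```text
t: 21.5
eef_pos: [0.619, 0.2719, 0.0303]
eef_rot: [0.999, -0.032, 0.0, 0.0]
wrist_force: [-1.6, -2.7, 5.4]
opening: 0.0116
gripper_force: 30.0
```

Request:
{"fn": "arm_command", "kwargs": {
  "rows": [-1,0,1,0,0,0,0,-1,0,0,0,0,0,0]
}}

```text
t: 21.7
eef_pos: [0.6192, 0.2728, 0.0303]
eef_rot: [0.999, -0.032, 0.0, 0.0]
wrist_force: [-0.2, -2.8, 5.1]
opening: 0.0115
gripper_force: 30.0
```

Request:
{"fn": "arm_command", "kwargs": {
  "rows": [-1,1,0,0,0,0,0,-1,0,0,0,0,0,0]
}}

```text
t: 21.9
eef_pos: [0.62, 0.2729, 0.0303]
eef_rot: [0.999, -0.032, 0.0, 0.0]
wrist_force: [-0.7, -2.3, 6.3]
opening: 0.0116
gripper_force: 30.0
```

Request:
{"fn": "arm_command", "kwargs": {
  "rows": [-1,0,1,0,0,0,0,-1,0,0,0,0,0,0]
}}

```text
t: 22.1
eef_pos: [0.6201, 0.2732, 0.0303]
eef_rot: [0.999, -0.032, 0.0, 0.001]
wrist_force: [-1.1, -4.7, 6.6]
opening: 0.0116
gripper_force: 30.0
```

Request:
{"fn": "arm_command", "kwargs": {
  "rows": [-1,1,0,0,0,0,0,-1,0,0,0,0,0,0]
}}

```text
t: 22.3
eef_pos: [0.6206, 0.2732, 0.0303]
eef_rot: [0.999, -0.032, -0.0, 0.001]
wrist_force: [-2.3, -5.2, 8.5]
opening: 0.0113
gripper_force: 30.0
```

Request:
{"fn": "arm_command", "kwargs": {
  "rows": [-1,1,0,0,0,0,0,-1,0,0,0,0,0,0]
}}

```text
t: 22.5
eef_pos: [0.6216, 0.2731, 0.0303]
eef_rot: [0.999, -0.032, -0.0, 0.001]
wrist_force: [-2.6, -4.7, 7.5]
opening: 0.0118
gripper_force: 30.0
```

Request:
{"fn": "arm_command", "kwargs": {
  "rows": [-1,0,0.8,0,0,0,0,-1,0,0,0,0,0,0]
}}

```text
t: 22.7
eef_pos: [0.6216, 0.2732, 0.0303]
eef_rot: [0.999, -0.032, -0.0, 0.001]
wrist_force: [-2.6, -7.2, 8.3]
opening: 0.0118
gripper_force: 30.0
```

```bash
python3 - <<'E'
from h import *
p=shot('side');t=shot('top')
for n,q in(('side',p),('top',t)):
  for th in('sprung_rail','fixed_rail','jig'):
    for r in cut_out(q,th)[:2]:
        w=fit(pts(q,r['mask'],.02 if th!='jig' else .008))
        if w[0][0]>550: print(n,th,w)
s=state();print(s['moment'],s['wrist_force'])
E
```

```text
side sprung_rail (array([590.54174805, 315.13287354]), np.float32(-0.06936312), [28.114051818847656, 142.71690368652344])
side fixed_rail (array([653.09393311, 286.58813477]), np.float32(0.24998878), [14.080891609191895, 15.97891616821289])
top fixed_rail (array([648.95233154, 214.13381958]), np.float32(1.4906183), [18.37238311767578, 86.702880859375])
top jig (array([592.04632568, 228.64505005]), np.float32(-0.062120706), [113.64949798583984, 160.73687744140625])
[-1.02465632  0.42496334  0.03948883] [-1.9865184  -7.69743977  8.88108319]
```

Request:
{"fn": "arm_command", "kwargs": {
  "rows": [-1,1,-0.1,0,0,0,0,-1,0,0,0,0,0,0]
}}

```text
t: 23.3
eef_pos: [0.6224, 0.2732, 0.0303]
eef_rot: [0.999, -0.032, -0.001, 0.001]
wrist_force: [-3.1, -6.4, 9.5]
opening: 0.0119
gripper_force: 30.0
```

Request:
{"fn": "arm_command", "kwargs": {
  "rows": [-1,1,-0.1,0,0,0,0,-1,0,0,0,0,0,0]
}}

```text
t: 23.5
eef_pos: [0.6227, 0.2731, 0.0303]
eef_rot: [0.999, -0.032, -0.001, 0.001]
wrist_force: [-6.2, -6.7, 10.2]
opening: 0.0113
gripper_force: 30.0
```

Request:
{"fn": "arm_command", "kwargs": {
  "rows": [-1,1,-0.1,0,0,0,0,-1,0,0,0,0,0,0]
}}

```text
t: 23.7
eef_pos: [0.6226, 0.2731, 0.0303]
eef_rot: [0.999, -0.032, -0.002, 0.001]
wrist_force: [-8.1, -6.7, 11.9]
opening: 0.0116
gripper_force: 30.0
```

```bash
python3 - <<'E'
from h import *
p=shot('side');t=shot('top')
c1=cv2.resize(p['color'][260:360,210:340],(780,600),interpolation=cv2.INTER_CUBIC)
cv2.imwrite('pics/c7.png',c1[:,:,::-1])
C=cloud(p)
for n,q in(('side',p),('top',t)):
  C=cloud(q)
  for th in('lid','knife','dome'):
    for r in cut_out(q,th)[:2]:
        a=C[r['mask']&(q['depth']>0)];print(n,th,round(r['p'],2),np.percentile(a,[5,50,95],axis=0).round(3).tolist())
for r in cut_out(p,'square')[:1]: print(fit(pts(p,r['mask'],.018)))
s=state();q=s['eef_rot'];print(s['wrist_force'],2*np.arctan2(q[1],q[0]))
E
```

```text
side lid 0.61 [[0.65, -0.355, 0.048], [0.671, -0.277, 0.122], [0.694, -0.212, 0.193]]
side knife 0.9 [[0.417, -0.01, 0.003], [0.479, 0.002, 0.009], [0.559, 0.01, 0.015]]
side knife 0.84 [[0.282, -0.149, -0.0], [0.341, -0.134, 0.009], [0.416, -0.129, 0.016]]
side dome 0.92 [[0.534, 0.437, 0.008], [0.566, 0.479, 0.056], [0.611, 0.503, 0.087]]
top lid 0.56 [[0.649, -0.35, 0.05], [0.672, -0.283, 0.131], [0.692, -0.216, 0.199]]
top knife 0.83 [[0.288, -0.144, 0.005], [0.356, -0.137, 0.012], [0.43, -0.13, 0.016]]
top knife 0.67 [[0.418, -0.01, 0.002], [0.481, -0.001, 0.012], [0.56, 0.008, 0.016]]
top dome 0.49 [[0.599, 0.434, 0.017], [0.608, 0.465, 0.078], [0.633, 0.479, 0.083]]
(array([591.22399902, 262.84350586]), np.float32(-0.24632911), [87.0714111328125, 92.92190551757812])
[-8.6286105  -6.83736442 13.08823721] -0.06486182282668312
```

View pics/c7.png

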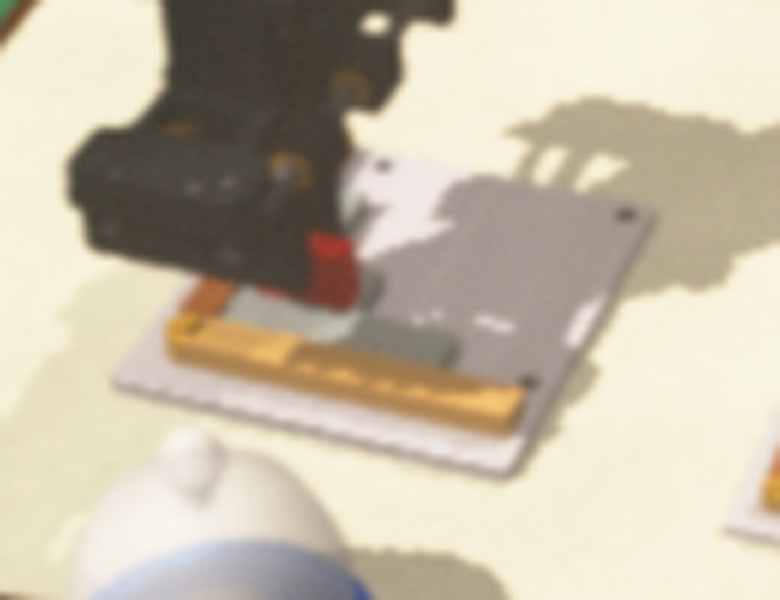

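The side crop shows the square flat in the corner at (230,300), flush with both rails, and the sprung rail square. The lid is open at about 1.8 rad and the knife is flat on the bench. I'll let it settle and hand in.

Request:
{"fn": "arm_command", "kwargs": {
  "rows": [-1,0,0,0,0,0,0,-1,0,0,0,0,0,0,-1,0,0,0,0,0,0,-1,0,0,0,0,0,0,-1,0,0,0,0,0,0]
}}

```text
t: 24.65
eef_pos: [0.6227, 0.2731, 0.0303]
eef_rot: [0.999, -0.032, -0.002, 0.001]
wrist_force: [-8.0, -6.6, 12.4]
opening: 0.0114
gripper_force: 30.0
```

```bash
python3 -c "
from h import *
s=state();print(s['eef_pos'],s['wrist_force'],s['gripper_force']);print(close_job())"
```

```text
[0.62265334 0.27313307 0.03029374] [-8.03878226 -6.59001705 12.360438  ] 30.009984970092773
the job is handed in; nothing more can be done
None
```

I handed the job in at about 24.7 s with the lid open at about 1.8 rad, the knife flat on the bench, and the square still gripped and pressed into the jig corner (about 8 N and 7 N at the wrist towards the fixed and sprung rails); the hand-in returned no verdict.

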